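# Aim the examination lamp at the block and clamp it

### The job

Swivel and tilt the bench examination lamp so that the middle of its beam falls on the centre of the larger glass dish, the one with the tissue block in it. Then press the clamp lever on the lamp's post down until it is firmly hand-tight, gripping but not forced, so that the lamp stays aimed. Leave the dish and the other things on the bench where they are.

Things in the scene. Friction and masses are not known exactly. Their poses are not given: they have to be found in the camera images.
- lamp_stand: The lamp's heavy fixed stand: a grey round foot 150 mm across and 26 mm high, with an upright socket tube 38 mm across and a steel collar whose top is 128 mm above the bench. Origin: centre of the foot, at bench level, on the swivel axis; z up; the clamp, with its lever reaching outward, is on its -y side.
- lamp_swivel (a joint): Swivel of the lamp about the stand's vertical axis (rad), -2.2 to 2.2. 0: the beam points along the stand's +x; grows counter-clockwise seen from above. With the clamp open it turns against a light friction of about 0.15 N m and stays where it is left; clamped it turns much harder.
- lamp_head (a joint): Tilt of the lamp head about its horizontal axis in the fork (rad). 0: beam level; grows as the nose goes down; -0.1 to 1.15. Friction hinge, about 0.3 N m: it stays where it is left (the clamp does not act on it).
- lamp_pivot (a point): Where swivel and tilt axes cross, inside the lamp head, 215 mm above the bench. Its frame turns with the head: x along the beam out of the lens, y along the tilt axis. The head is a white cylinder 52 mm across (rim and fins 62 mm) from 42 mm behind this point to 53 mm in front, between fork cheeks; with its knobs the fork is 110 mm wide.
- lamp_handle (a point): Middle of the black round rubber handle that sticks out straight behind the lamp head, in line with the beam: 95 mm behind lamp_pivot (on its -x). The handle is 22 mm across and can be held from 60 to 120 mm behind lamp_pivot. As the nose goes down the handle rises. Frame as lamp_pivot.
- clamp_axis (a point): Middle of the clamp lever's hub, 42 mm from the swivel axis on the stand's -y side, 100 mm above the bench, between two grey ears (40 mm wide). The lever turns about a level pin through it, along the stand's x, and points away from the post.
- clamp_lever (a joint): Cam lever angle (rad), 0 to 1.5: at 0 it slopes up 0.70 rad above level, away from the post; pressing it down adds; 0.70 is level. Pressed 90 mm from the hub it moves with 5 to 8 N until the shoe meets the stem, anywhere from 0.45 to 1.0 rad (wear), then stiffens. 11 to 16 N there is hand-tight; over 20 N forces it. It stays where left, springing back 0.15 rad at most.
- lever_end (a point): Centre of the black ball, 20 mm across, at the end of the steel clamp lever (a rod 10 mm across), 125 mm from the hub's pin. It moves with the lever.
- clamp_shoe: Small brass shoe inside the clamp, hidden; the lever's cam drives it against the lamp's stem. Hand-tight it presses with some 30 to 120 N. Nothing to see or touch.
- dish: The larger glass dish, round, 100 mm across and 16 mm high, clear, with a white block 40 x 28 mm lying in its middle. Loose. Origin: centre of its underside.
- dish_mid (a point): Centre of the larger dish, 8 mm above the bench: the point to aim at.
- small_dish: A smaller empty glass dish, 60 mm across and 14 mm high; not the target. Origin: centre of its underside.
- oil_bottle: Small bottle 28 mm across, 58 mm high. Bystander. Origin under its centre.
- forceps: Steel forceps 115 mm long, lying flat. Bystander. Origin near the middle, x along them.
- spectacles: A pair of spectacles 125 mm wide, 37 mm high, open on the bench. Bystander. Origin under the bridge.
- slide_box: Grey slide box 85 x 180 x 30 mm. Bystander. Origin under its centre.
- jar: Jar with a white lid, 60 mm across, 75 mm high. Bystander. Origin under its centre.
- marker: Black marker pen 120 mm long, 14 mm thick, lying down. Bystander. Origin under its middle.

How it is judged:
By the outcome, as a careful person would: the job done as asked, in the order asked, and still so for the second after the job is handed in, with the robot touching nothing.
It also fails if it takes over 48 s, if anything falls off the work surface, if the arm or the gripper's body presses on something with over 40 N, if the wrist force passes 120 N, or if a joint passes its speed limit or range.

### The arm

A 6-joint arm with a two-finger parallel gripper is mounted at the origin on the work surface. World frame = base frame: x ahead of the robot, y to its left, z up, the work surface at z = 0. Lengths are in mm, angles in rad, forces in N, time in s.
With the tool pointing down it reaches from about 275 to 750 mm from the base axis. Payload 10.2 kg.
Tool frame: the origin (TCP) lies at the very end of the fingers, on their centre line; the grasp point (between the pads) lies 19 mm behind it (ctrl.hold_point_z is the distance from the TCP to the grasp point, in mm); z points along the fingers, y is the direction in which the jaws open and shut (so a half turn about z gives the same grasp; the last joint's range is limited). The gripper opens to 85 mm and grips with 20 to 120 N. Pads are 22 mm wide; open, the fingers measure 114 mm over their backs; the gripper's body (76 mm by 85 mm) begins 54 mm behind the grasp point. The pads swing forward as they close: fully open they stand 13 mm farther back than shut.
Start: joints at [1.028, 0.313, 1.498, -0, 1.331, -0.223], TCP at [165.061, 498.383, 208.694] pointing down, gripper open.
Joint ranges: [-2.94, 2.94], [-0.97, 2.17], [0.19, 2.56], [-1.23, 4.37], [0.02, 3.11], [-2.88, 2.88]. Speed limits (rad/s): [2.39, 2.39, 3.01, 3.14, 3.14, 3.14].

### API

Orientations are given as a unit quaternion [w, x, y, z].
In Python, from rig import readout, cams, workorder, spotter, ctrl gives the robot as it stands.
- The arm moves only by the tool step_arm, never from a script. Its argument "plan" is text: rows parted by semicolons, each of 5 numbers parted by spaces: the shift along the tool's x, y, z in cm, then the turn about the tool's z in degrees, then the opening in per cent of the stroke, from 0 (shut) to 100 (fully open). In form: x y z twist gripper; .... A call has 1 to 10 rows; each row is the pose to reach, as a shift and turn from the pose commanded when the call began, along the tool's axes at that moment; what a row does not reach only later rows make up. A row lasts 1/10 s, in which the tool goes at most 50 mm and 8.59 degrees, less where a joint would pass 70% of its speed; a pose out of reach is approached as far as the arm can. A call with a gripper value outside its range is refused whole. The fingers move at their own pace and stop on an object; "grip_force" is the grip in N (left out, the last holds). Time passes only in rows, so rows that repeat a pose let the fingers close. It gives the time, the measured TCP pose, the force and the opening at its end, in the units of the state.
- readout.sense(): the state, without advancing time (a new reading comes with each control period).
- cams.capture(name): name is "scene" or "side" or "wrist"; returns (picture, depth): 400x640x3 uint8, red, green, blue; 400x640 float32, mm along the optical axis (not along the pixel's ray), 0 where there is no reading.
- cams.camera_info(name): a dict with "vfov" (degrees; the focal length in pixels is half the picture's height over the tangent of half this angle, whatever the lens; pixels are square), "cx", "cy" (the principal point, pixels), "rvec" (rotation vector, rad) and "tvec" (3), from world to camera coordinates, as OpenCV has them. Camera axes: x right, y down, z forward; pixel columns grow to the right and rows downward; lengths in mm; the calibration is good to about 2 mm. The wrist camera is an equidistant fisheye: a pixel r from the principal point sees the ray r / f radians off the axis. A picture is of the moment at which its call begins: read the wrist's pose just before it. camera_info takes no time and is no camera call; for the wrist camera it gives the pose at the moment of the call.
- workorder.finish_job(): hands the job in, once; it reports no verdict.
Trained networks look in the newest picture that a camera, given by its name, has taken for a name from the list of things; names that differ only in an ending like _2 or _b are one class to them, and where a whole thing is asked for, a point or a joint stands for the part that bears it (a point fixed in the world has none). Each returns a list of dicts, best first, with "conf" (0 to 1); they miss things now and then, are a little off and sometimes report something else, mostly with a low value. They report only what shows in the picture. A call takes as long as a camera call.
- spotter.regions_of(camera, target): "pixels" (400x640 bool, what is visible of it) and "extent" ([centre column, centre row, width, height] in pixels, round what is visible of it).
The state is a dict: "time_s": time; "joints": joint angles; "dq": joint speeds; "tau": joint torques, N m; "eef_pos": TCP position; "ee_rot": TCP orientation; "force": force on the tool from outside, world axes, zero at the start; "wrist_torque": the same for the moment, N m; "grip_width": opening from 0.0 (shut) to 1.0 (fully open).
Only numpy, scipy, OpenCV 4.12 (cv2) and the standard library are available. Lean on these libraries where they do the work, as an engineer would, in place of code of your own. Each camera call takes 0.05 s, during which the arm holds its last target. There are 200 camera calls.

## Working session

There is one attempt and no reset: what is moved stays moved. The work goes in short steps, Python scripts to look and compute and a tool call to move; the robot and the scene stay as the last step left them, time stands still between calls to the robot, and variables do not carry over. Pictures are saved under pics/ and viewed, about 8 in all and at most 12, crops included, and the job is handed in when it is done.

Besides the shell and the picture viewer there is one more tool, called after "Request:" as name(argument=value, ...) on one line, values as JSON. step_arm: Moves the arm, as the interface text tells. Its arguments: {"type":"object","properties":{"plan":{"type":"string"},"grip_force":{"type":"number"}},"required":["plan"]}

```bash
mkdir -p pics; ls; cat > h.py <<'E'
import numpy as np, cv2
from scipy.spatial.transform import Rotation as R
from rig import readout, cams, workorder, spotter, ctrl
def info(n):
    c=cams.camera_info(n); f=200/np.tan(np.radians(c['vfov'])/2)
    return f,c['cx'],c['cy'],R.from_rotvec(np.ravel(c['rvec'])).as_matrix(),np.ravel(c['tvec'])
def pts(n,d,mask,I=None):
    f,cx,cy,M,t=I or info(n); v,u=np.nonzero(mask&(d>0)); z=d[v,u]
    if n=='wrist':
        r=np.hypot(u-cx,v-cy)+1e-9; th=r/f; k=np.tan(th)/r
        P=np.c_[(u-cx)*k*z,(v-cy)*k*z,z]
    else: P=np.c_[(u-cx)/f*z,(v-cy)/f*z,z]
    return (P-t)@M
def proj(n,p,I=None):
    f,cx,cy,M,t=I or info(n); q=np.atleast_2d(p)@M.T+t
    if n=='wrist':
        rr=np.hypot(q[:,0],q[:,1]);th=np.arctan2(rr,q[:,2]);return np.c_[cx+f*th*q[:,0]/rr,cy+f*th*q[:,1]/rr]
    return np.c_[cx+f*q[:,0]/q[:,2],cy+f*q[:,1]/q[:,2]]
def save(name,im): cv2.imwrite('pics/'+name,im[:,:,::-1])
E
python3 - <<'E'
from h import *
print(readout.sense())
ims=[]
for n in ('scene','side'):
    I=info(n); im,d=cams.capture(n); ims.append(im); np.savez(f'{n}0.npz',im=im,d=d)
    print(n,I[0],'campos',-I[3].T@I[4])
    for t in ['lamp_stand','lamp_pivot','lamp_handle','lever_end','clamp_lever','dish','small_dish','jar','slide_box','oil_bottle']:
        for r in spotter.regions_of(n,t)[:2]:
            P=pts(n,d,r['pixels'],I)
            print(t,round(r['conf'],2),np.round(r['extent']),len(P), np.round(np.median(P,0)) if len(P) else '', np.round(P.min(0)) if len(P) else '',np.round(P.max(0)) if len(P) else '')
save('a.png',cv2.resize(np.vstack(ims),(480,600)) if 0 else np.vstack(ims)[:, :]); 
save('scene0.png',ims[0]);save('side0.png',ims[1])
E
```

```text
pics
{'time_s': 0.0, 'joints': array([ 1.02760582e+00,  3.13494554e-01,  1.49845059e+00, -2.02291126e-05,
        1.33101870e+00, -2.23422718e-01]), 'dq': array([ 4.55962607e-04, -1.01716829e-03,  1.48640853e-03,  1.13043870e-03,
        1.18763719e-04, -5.57260928e-05]), 'tau': array([ 3.81892633e-04, -4.12261927e+01, -2.59741634e+01, -1.31702263e-04,
        4.19246338e-03,  1.58667660e-05]), 'eef_pos': array([164.90253948, 498.11696159, 208.10722483]), 'ee_rot': array([-2.47294226e-04,  1.59201166e-01,  9.87245926e-01, -6.39516865e-04]), 'force': array([0.10980986, 0.64716288, 0.57790113]), 'wrist_torque': array([-0.00871341,  0.02234411,  0.03057891]), 'grip_width': 1.0026100401608093}
scene 428.24866710504944 campos [1072.95916166  716.15362963 1056.6616389 ]
lamp_stand 0.71 [352. 219.  49.  96.] 3156 [538.  67.  63.] [ 252. -232.  -11.] [610. 135. 251.]
lamp_pivot 0.94 [361. 198.  44.  50.] 926 [536.  66. 232.] [ 278. -164.   -5.] [589. 108. 251.]
lamp_pivot 0.43 [279. 287.  25.  15.] 327 [788.  60.   4.] [759.  29.  -2.] [819.  92.  19.]
lamp_handle 0.62 [360. 196.  38.  50.] 
[... 1242 characters left out ...]
230.] [415. -17.  -2.] [629. 302. 249.]
clamp_lever 0.47 [295. 218.  19.  17.] 132 [519. -45. 125.] [ 510. -116.   81.] [535.  14. 159.]
dish 0.84 [350. 256.  33.  29.] 765 [ 662. -147.    4.] [ 612. -200.   -6.] [724. -88.  22.]
dish 0.6 [264. 200.  24.   5.] 86 [511. 191.   9.] [475. 182.   0.] [550. 204.  17.]
small_dish 0.49 [355. 201.  14.  10.] 178 [790.  60.   3.] [757.  25.  -4.] [817.  91.  18.]
jar 0.89 [374. 346.  26.  31.] 739 [ 549. -468.   65.] [ 526. -489.   -3.] [ 593. -407.   79.]
slide_box 0.85 [300. 378.  56.  43.] 1454 [ 352. -461.   28.] [ 302. -524.   -6.] [ 404. -399.   34.]
oil_bottle 0.45 [294. 218.  18.  19.] 133 [520. -42. 124.] [ 510. -116.   18.] [567.  50. 159.]
```

View pics/scene0.png

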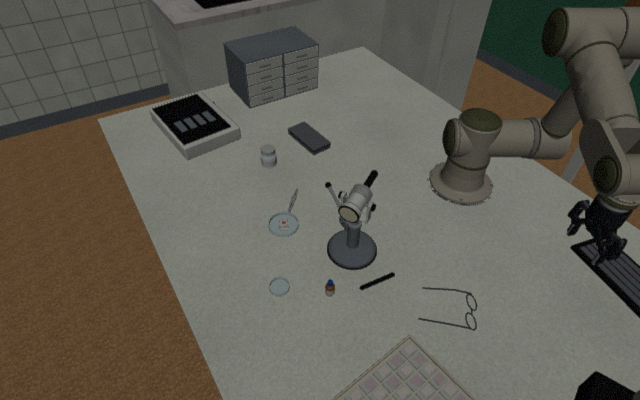

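View pics/side0.png

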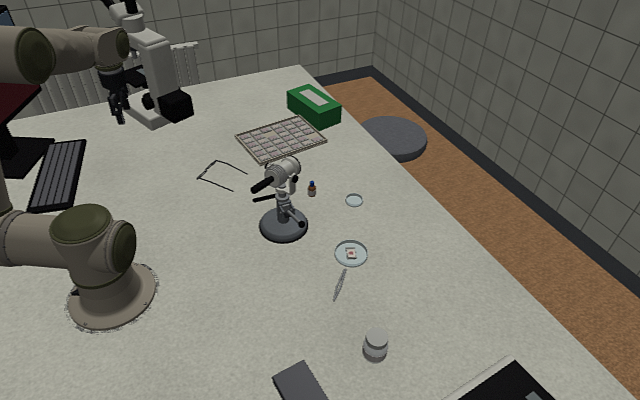

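```bash
python3 - <<'E'
from h import *
from scipy.optimize import least_squares
A=[]
for n in ('scene','side'):
    z=np.load(n+'0.npz'); I=info(n); P=pts(n,z['d'],np.ones((400,640),bool),I); A.append(P)
    im=z['im'].reshape(-1,3)[z['d'].ravel()>0].astype(int)
    near=np.hypot(P[:,0]-525,P[:,1]-50)<200
    foot=P[near&(P[:,2]>18)&(P[:,2]<33)&(np.hypot(P[:,0]-525,P[:,1]-50)<110)]
    q=foot[:,:2].astype(np.float32); c,r=cv2.minEnclosingCircle(q); print(n,'foot',c,r,len(q), np.percentile(foot[:,2],[10,50,90]))
    # robust: circle fit on r=75 hull
    h=cv2.convexHull(q)[:,0]; s=least_squares(lambda p:np.hypot(*(h-p).T)-75,c,loss='soft_l1',f_scale=2); print(s.x,np.round(s.fun,1))
    up=P[near&(P[:,2]>190)]; print('head',len(up),np.median(up,0),up.min(0),up.max(0))
    dark=near&(P[:,2]>150)&(im.sum(1)<110); D=P[dark]; print('dark',len(D)); print(np.round(D[::max(1,len(D)//25)]))
    dd=P[(np.hypot(P[:,0]-663,P[:,1]+146)<75)&(P[:,2]>8)&(P[:,2]<24)]
    c,r=cv2.minEnclosingCircle(dd[:,:2].astype(np.float32)); print('dish',c,r,len(dd))
    L=P[near&(P[:,2]>85)&(P[:,2]<175)&(P[:,1]<10)]; print('lever',len(L)); print(np.round(L[np.argsort(L[:,1])][::6]))
ims=[]
for n,(u,v) in (('scene',(345,215)),('side',(300,215))):
    im=np.load(n+'0.npz')['im']; ims.append(cv2.resize(im[v-65:v+65,u-85:u+85],None,fx=4.6,fy=4.6,interpolation=2)[:, :])
big=np.hstack([cv2.resize(i,(400,306)) for i in ims]); save('crop0.png',np.clip(big*1.6,0,255).astype(np.uint8))
E
```

```text
scene foot (529.5223388671875, 57.12247848510742) 73.19053649902344 996 [19.56889719 22.85881569 26.40873047]
[530.82271979  53.71936849] [ -5.9  -5.8  -1.6  -0.5   0.7  -1.6  -3.5  -1.1  -0.9  -1.   -1.9  -1.6
  -2.   -0.7  -0.5  -2.3  -1.2  -2.4  -3.7  -6.7 -10.   -8.8  -5.9  -7.
  -4. ]
head 1064 [533.45563631  65.04658631 230.46679574] [418.56756162  -9.58856162 190.04092348] [589.30139488 108.42765948 251.08200322]
dark 194
[[ 430.   -6.  237.]
 [ 428.    0.  237.]
 [ 430.    8.  240.]
 [ 428.    6.  234.]
 [ 430.    9.  233.]
 [ 435.   11.  232.]
 [ 441.   13.  233.]
 [ 445.   15.  233.]
 [ 452.   18.  234.]
 [ 456.   19.  233.]
 [ 460.   20.  231.]
 [ 466.   24.  234.]
 [ 519. -103.  155.]
 [ 466.   28.  233.]
 [ 513.  -99.  151.]
 [ 526. -103.  150.]
 [ 467.   30.  227.]
 [ 553.   10.  225.]
 [ 561.   17.  219.]
 [ 498.  101.  223.]
 [ 510.  102.  227.]
 [ 577.   79.  238.]
 [ 576.   86.  239.]
 [ 571.   88.  235.]
 [ 512.  103.  213.]
 [ 564.  102.  228.]
 [ 562.  106.  215.]
 [ 560.  102.  194.]]
dish (658.9777221679688, -150.46713256835938) 59.11960983276367 204
lever 112

[... 1367 characters left out ...]
61.2544555664062, -148.1914520263672) 52.44401168823242 226
lever 180
[[ 518. -116.  154.]
 [ 517. -113.  147.]
 [ 514. -112.  152.]
 [ 518. -111.  142.]
 [ 510. -108.  154.]
 [ 517. -106.  153.]
 [ 512. -103.  153.]
 [ 523.  -85.  143.]
 [ 518.  -75.  137.]
 [ 518.  -68.  134.]
 [ 520.  -57.  132.]
 [ 520.  -43.  124.]
 [ 524.  -34.  122.]
 [ 518.  -24.  112.]
 [ 526.  -12.  111.]
 [ 520.   -5.   99.]
 [ 539.   -4.   95.]
 [ 533.   -4.  101.]
 [ 514.   -3.   91.]
 [ 508.   -2.  101.]
 [ 540.   -1.   88.]
 [ 531.   -0.  103.]
 [ 545.    1.   93.]
 [ 506.    2.  103.]
 [ 539.    3.  110.]
 [ 527.    4.  105.]
 [ 515.    6.  104.]
 [ 536.    7.  174.]
 [ 538.    8.   98.]
 [ 537.    9.  165.]]
```

View pics/crop0.png

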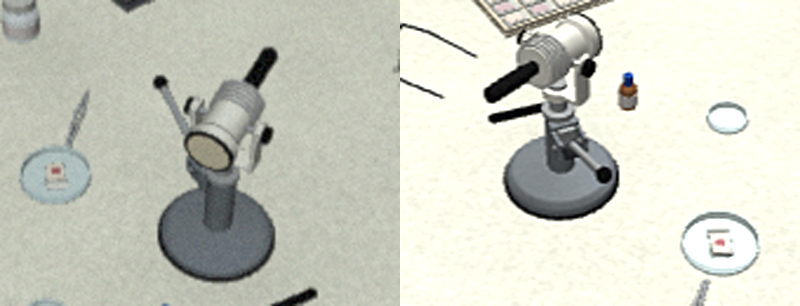

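The scene view shows the lamp at about (352,219), the target dish at (284,224), the small dish at (279,287) and the lever ball at (328,185). In the side view the handle points toward the robot at (262,185) and the dish is at (350,255). In the crop the lens faces away from the dish and the lever slopes up. I'm moving above the handle.

Request:
step_arm(plan="0 0 -5 0 100; -4 -4 -10 -5 100; -42 -38 -12 -46 100; -42 -38 -12 -46 100; -42 -38 -12 -46 100; -42 -38 -12 -46 100; -42 -38 -12 -46 100; -42 -38 -12 -46 100; -42 -38 -12 -46 100; -42 -38 -12 -46 100")

```text
time_s: 2.1
eef_pos: [361.0, 152.3, 317.4]
ee_rot: [0.0, -0.239, 0.971, -0.0]
force: [0.6, 1.6, 0.3]
grip_width: 0.999
```

Request:
step_arm(plan="0 0 0 0 100; 0 0 0 0 100")

```text
time_s: 2.3
eef_pos: [360.8, 153.5, 317.0]
ee_rot: [-0.0, -0.238, 0.971, 0.0]
force: [-0.3, 0.9, 0.2]
grip_width: 0.999
```

```bash
cat >> h.py <<'E'
def plan(target,jaw_deg):
    """tool-frame shift (cm) and twist to reach world TCP target with jaw axis azimuth"""
    s=readout.sense(); q=s['ee_rot']; M=R.from_quat([q[1],q[2],q[3],q[0]]).as_matrix()
    d=M.T@(np.array(target)-s['eef_pos'])/10
    az=np.degrees(np.arctan2(M[1,1],M[0,1])); tw=(az-jaw_deg+90)%180-90
    print('plan',np.round(d,2),'twist',round(tw,1),'jaw az',round(az,1),'joints',np.round(s['joints'],2),'F',np.round(s['force'],1),'t',s['time_s'])
E
python3 - <<'E'
from h import *
I=info('wrist'); im,d=cams.capture('wrist'); np.savez('w0.npz',im=im,d=d); save('w0.png',im)
print(-I[3].T@I[4])
P=pts('wrist',d,np.ones((400,640),bool),I)
for t in ['lamp_stand','lamp_handle','lever_end','dish']:
    for r in spotter.regions_of('wrist',t)[:2]:
        Q=pts('wrist',d,r['pixels'],I)
        print(t,round(r['conf'],2),np.round(r['extent']),len(Q), np.round(np.median(Q,0)) if len(Q) else '')
plan([443,7,330],117.4)
E
```

```text
[303.25334126 122.98910493 482.00977408]
lamp_stand 0.82 [182. 234. 180. 125.] 10224 [499.  41. 104.]
lamp_stand 0.31 [416. 249.  89.  77.] 287 [376. 367.  16.]
lamp_handle 0.62 [157. 232.  60. 121.] 3545 [483.  31. 234.]
lever_end 0.88 [139. 214.  96.  47.] 696 [521. -60. 133.]
dish 0.86 [112. 233.  43.  49.] 1608 [ 661. -144.    4.]
plan [ -0.43 -16.98  -1.3 ] twist 0.4 jaw az 117.8 joints [ 0.11 -0.05  1.64  0.    1.56 -1.95] F [-0.1  0.2  0.1] t 2.55
```

View pics/w0.png

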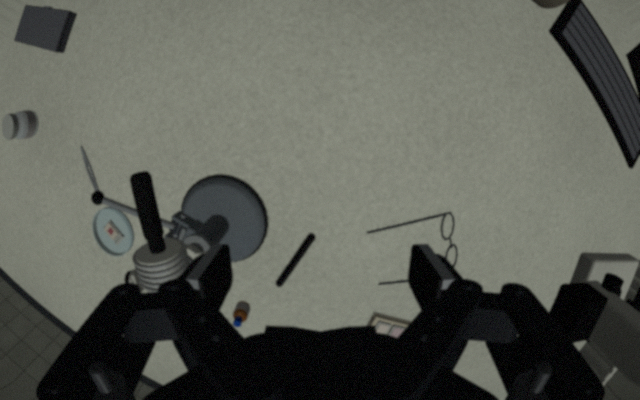

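The wrist view shows the black handle at (147,210), the foot at (225,215), the dish at (113,232), and the lever ball at (97,197). Next I refine these positions from this closer view.

```bash
cat > fit.py <<'E'
from h import *
from scipy.optimize import least_squares
def circ(I,im,n,c0,r,z,excl=None):
    pass
def handle(P,C,stand,az0):
    """axis of dark points near the handle: returns line fit of upper-surface points"""
    d=P-np.array([*stand,215]); a=np.array([np.cos(az0),np.sin(az0)])
    s=d[:,:2]@a; l=d[:,0]*-a[1]+d[:,1]*a[0]
    k=(s<-50)&(s>-135)&(abs(l)<45)&(d[:,2]>-20)&(d[:,2]<130)&(C.sum(1)<150)
    return P[k]
E
python3 - <<'E'
from fit import *
z=np.load('w0.npz'); im,d=z['im'],z['d']; I=info('wrist')
ok=d>0; P=pts('wrist',d,np.ones_like(ok),I); C=im[ok].astype(int)
f=P[(P[:,2]>20)&(P[:,2]<32)&(np.hypot(P[:,0]-527,P[:,1]-50)<95)]
h=cv2.convexHull(f[:,:2].astype(np.float32))[:,0]
s=least_squares(lambda p:np.hypot(*(h-p[:2]).T)-74,[527,50],loss='soft_l1',f_scale=2);print('foot',s.x,len(f),np.round(s.fun,1))
b=P[(np.hypot(P[:,0]-661,P[:,1]+146)<70)&(P[:,2]>9)&(P[:,2]<24)];h=cv2.convexHull(b[:,:2].astype(np.float32))[:,0]
s=least_squares(lambda p:np.hypot(*(h-p[:2]).T)-50,[660,-146],loss='soft_l1',f_scale=2);print('dish',s.x,len(b),np.round(s.fun,1))
r=spotter.regions_of('wrist','dish')[0]['pixels']; Q=pts('wrist',d,r,I); print('mask c',Q.mean(0),(Q.min(0)+Q.max(0))/2)
u,v=np.nonzero(r)[1],np.nonzero(r)[0]
H=handle(P,C,(527,50),.48); print(len(H)); m=H.mean(0); w=np.linalg.svd(H-m)[2][0]; print(m,w,'az',np.arctan2(w[1],w[0]))
s=(H-m)@w; print(s.min(),s.max(),m+w*s.min(),m+w*s.max())
L=P[(abs(P[:,0]-521)<25)&(P[:,1]<-5)&(P[:,1]>-130)&(P[:,2]>100)&(P[:,2]<175)]
m=L.mean(0); w=np.linalg.svd(L-m)[2][0]; s=(L-m)@w; print('lever',len(L),m,w,m+w*s.min(),m+w*s.max())
for n in('scene','side'):
  z=np.load(n+'0.npz'); J=info(n); cams.capture(n); r=spotter.regions_of(n,'dish')[0]['pixels']
  v,u=np.nonzero(r); e=cv2.minAreaRect(np.c_[u,v].astype(np.float32)); print(n,'dish ctr px',e[0],u.mean(),v.mean(),'proj',proj(n,[[661,-147,8],[661,-147,16]],J))
E
```

```text
foot [532.29812553  55.32237914] 3132 [-11.8 -10.1  -9.6  -9.4  -7.6  -5.3  -4.7  -4.4  -1.7   0.6  -0.5  -0.2
  -0.2   1.1  -0.9  -0.1  -0.2  -0.1   0.6  -0.3  -0.7  -1.8  -2.4  -2.7
  -3.7  -4.2  -7.1  -7.9  -8.4  -9.6]
dish [ 663.32508451 -142.49993471] 503 [ 0.3 -0.1 -0.6 -0.1 -0.3 -0.4 -0.7 -0.7 -0.6 -0.4 -0.2  0.2  0.6  0.4
  0.1 -0.3 -0.   0.2  0.3  1.4  0.2  1.   0.1 -0.7 -0.9 -0.9 -1.1 -1.1
 -0.3 -0.1  0.   0.2  0.4 -0.1  0.4  0.4 -0.2  0.5  0.2 -0.2  0.3]
mask c [ 662.65588859 -141.8269036     7.71244151] [ 624.32102705 -126.8790599    71.81584219]
1380
[445.87947445  15.91294566 232.85709964] [ 0.85885181  0.50001087 -0.11118766] az 0.5272174251912364
-32.4270106762668 39.02190771847664 [ 4.18029477e+02 -3.00912012e-01  2.36462583e+02] [479.39351071  35.4243235  228.51834522]
lever 430 [519.93681671 -75.72845092 142.96694051] [ 0.04946453  0.90441283 -0.42378142] [ 518.22160275 -107.08954229  157.6618313 ] [523.75063567  -5.99632001 110.29250209]
scene dish ctr px (278.5, 286.0) 278.57615894039736 286.0364238410596 proj [[283.23561424 223.26201533]
 [283.12242821 221.62253566]]
side dish ctr px (350.5, 252.5) 350.5329744279946 252.88021534320322 proj [[349.96986236 252.25606716]
 [350.14594866 250.45282705]]
```

Request:
step_arm(plan="0 -10 -1 0 100; 0 -15 -1 0 100; 0 -16 -1 0 100; 0 -16 -1 0 100; 0 -16 -1 0 100; 0 -16 -1 0 100")

```text
time_s: 3.4
eef_pos: [434.5, 13.4, 327.0]
ee_rot: [-0.0, -0.239, 0.971, 0.0]
force: [-0.1, 0.1, -0.1]
grip_width: 0.999
```

```bash
cat > m.py <<'E'
from fit import *
import sys
def cf(q,c0,r):
    h=cv2.convexHull(q[:,:2].astype(np.float32))[:,0]
    h=np.vstack([np.linspace(a,b,max(2,int(np.hypot(*(b-a))/3)),endpoint=False) for a,b in zip(h,np.roll(h,-1,0)) if np.hypot(*(b-a))<15])
    s=least_squares(lambda p:np.hypot(*(h-p).T)-r,c0,loss='cauchy',f_scale=.7); return s.x,int((abs(s.fun)<1.5).sum()),len(h)
def analyse(n,az,tag,J=None,view=False,stand=(529,52)):
    I=info(n); im,d=cams.capture(n)
    ok=d>0; P=pts(n,d,np.ones_like(ok),I); C=im[ok].astype(int)
    save(tag+'.png',im)
    for lo,hi in ((5,31),(22,30)):
        f=P[(P[:,2]>lo)&(P[:,2]<hi)&(np.hypot(P[:,0]-529,P[:,1]-50)<95)]
        if len(f)>50: print(n,'foot',[cf(f,c,75) for c in([525,48],[533,56])])
    b=P[(np.hypot(P[:,0]-661,P[:,1]+146)<65)&(P[:,2]>9)&(P[:,2]<24)]
    if len(b)>50: print(n,'dish',cf(b,[661,-146],50))
    H=handle(P,C,stand,az)
    if len(H)>20:
        m=H.mean(0); w=np.linalg.svd(H-m)[2][0]; w*=np.sign(w[0]*np.cos(az)+w[1]*np.sin(az))
        cam=-I[3].T@I[4]
        # surface points -> axis: cylinder fit r=11
        def res(p):
            a=np.array([np.cos(p[2])*np.cos(p[3]),np.sin(p[2])*np.cos(p[3]),-np.sin(p[3])])
            nh=np.array([-np.sin(p[2]),np.cos(p[2]),0]); up=np.cross(a,nh)
            o=m+p[0]*nh+p[1]*up; e=H-o; e=e-np.outer(e@a,a); return np.linalg.norm(e,axis=1)-11
        nh0=np.array([-w[1],w[0],0])/np.hypot(w[0],w[1]); up0=np.cross(w,nh0); v=cam-m; v/=np.linalg.norm(v)
        s=least_squares(res,[-7*v@nh0,-7*v@up0,np.arctan2(w[1],w[0]),np.arcsin(-w[2])],loss='soft_l1',f_scale=2)
        p=s.x; a=np.array([np.cos(p[2])*np.cos(p[3]),np.sin(p[2])*np.cos(p[3]),-np.sin(p[3])]); nh=np.array([-np.sin(p[2]),np.cos(p[2]),0]); o=m+p[0]*nh+p[1]*np.cross(a,nh)
        t=(H-o)@a; tip=o+a*np.percentile(t,.5)
        hb=o+a*((8-o[2])/a[2]) if a[2]<-.2 else None
        lat=(np.array(stand)-o[:2])@nh[:2]
        print(n,'handle n',len(H),'az %.3f tilt %.3f'%(p[2],p[3]),'rms',round(np.sqrt((s.fun**2).mean()),2),'tip',np.round(tip,1),'stand off-line',round(lat,1),'pivot from tip120',np.round(tip+a*120,1),'hit',hb)
    return im,P,C,I
E
python3 - <<'E'
from m import *
for n in('scene','side','wrist'): analyse(n,.48,n+'1')
plan([440,9,209],116.5)
E
```

```text
scene foot [(array([529.76452241,  58.94284282]), 25, 25), (array([529.76452214,  58.94282399]), 25, 25)]
scene foot [(array([519.37032385,  43.94048276]), 4, 20), (array([525.83734583,  65.51374163]), 14, 20)]
scene dish (array([ 662.81738484, -144.20452047]), 48, 59)
scene handle n 112 az 0.508 tilt 0.086 rms 1.73 tip [422.   -4.1 227.3] stand off-line -3.1 pivot from tip120 [526.4  54.1 217. ] hit None
side foot [(array([525.72981751,  45.27911144]), 15, 21), (array([525.72982108,  45.27911526]), 15, 21)]
side foot [(array([535.8947641 ,  56.20393498]), 16, 30), (array([535.89481076,  56.2039233 ]), 16, 30)]
side dish (array([ 661.61444387, -148.8015805 ]), 47, 47)
side handle n 166 az 0.487 tilt 0.138 rms 2.3 tip [416.6  -7.5 228.6] stand off-line -0.1 pivot from tip120 [521.6  48.2 212.1] hit None
wrist foot [(array([525.46349263,  51.61596955]), 20, 25), (array([525.46348877,  51.61597443]), 20, 25)]
wrist foot [(array([528.95091154,  44.57598019]), 10, 34), (array([536.26458225,  59.21304567]), 12, 34)]
wrist dish (array([ 662.14071136, -146.48160431]), 78, 78)
wrist handle n 1855 az 0.511 tilt 0.123 rms 1.31 tip [419.6  -6.7 229.3] stand off-line -2.3 pivot from tip120 [523.5  51.5 214.5] hit None
plan [-0.27 -0.67 11.82] twist 1.3 jaw az 117.8 joints [-0.24  0.05  1.51  0.    1.58 -2.3 ] F [ 0.  -0.1  0.4] t 3.55
```

View pics/wrist1.png

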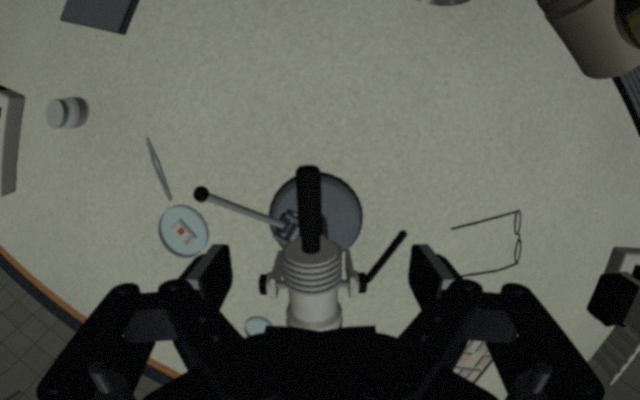

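The wrist view shows the handle at (308,200), close to centre between the open fingers, and nothing in the way of a descent.

Request:
step_arm(plan="-0.4 -1.1 0 0 100; -0.4 -1.1 4 0 100; -0.4 -1.1 8 0 100; -0.4 -1.1 10 0 80; -0.4 -1.1 12 0 60; -0.4 -1.1 12 0 40; -0.4 -1.1 12 0 15; -0.4 -1.1 12 0 15; -0.4 -1.1 12 0 15; -0.4 -1.1 12 0 15", grip_force=20)

```text
time_s: 4.55
eef_pos: [444.0, 4.4, 207.9]
ee_rot: [0.001, -0.239, 0.971, -0.0]
force: [-0.6, 0.8, 2.9]
grip_width: 0.218
```

```bash
python3 - <<'E'
from m import *
import math
s=readout.sense(); print(s['eef_pos'],s['force'],s['grip_width'],s['wrist_torque'])
S=np.array([526,51]); D=np.array([662.2,-146.5])
v=D-S; az1=math.atan2(v[1],v[0]); ti=math.atan2(207,np.hypot(*v)); print('target az,tilt',az1,ti)
p=s['eef_pos'][:2]-S; L=np.hypot(*p)/math.cos(.12); print('L',L, 'az now',math.atan2(-p[1],-p[0]))
q=s['ee_rot'];M=R.from_quat([q[1],q[2],q[3],q[0]]).as_matrix(); az0=math.atan2(-p[1],-p[0])
for k in range(1,21):
    a=az0+(az1-az0)*k/20; t=.12+(ti-.12)*k/20
    X=np.array([S[0]-L*math.cos(t)*math.cos(a),S[1]-L*math.cos(t)*math.sin(a),s['eef_pos'][2]+L*(math.sin(t)-math.sin(.12))])
    print(k,np.round(M.T@(X-s['eef_pos'])/10,1),round(np.degrees(az0-a),1),np.round(X))
E
```

```text
[444.02097694   4.4490923  207.87820488] [-0.62244926  0.84169419  2.93720749] 0.2184865823601566 [0.10620878 0.04850383 0.10846154]
target az,tilt -0.9670706578357211 0.7118923591020899
L 94.95665655939008 az now 0.5164361414100969
1 [-0.   0.7 -0.3] 4.2 [441.  11. 211.]
2 [-0.1  1.4 -0.6] 8.5 [439.  17. 213.]
3 [-0.3  2.1 -0.8] 12.7 [437.  24. 216.]
4 [-0.5  2.7 -1.1] 17.0 [436.  31. 219.]
5 [-0.8  3.3 -1.4] 21.2 [435.  38. 222.]
6 [-1.1  3.9 -1.7] 25.5 [435.  45. 224.]
7 [-1.5  4.5 -1.9] 29.7 [436.  51. 227.]
8 [-1.9  5.  -2.2] 34.0 [437.  58. 230.]
9 [-2.3  5.5 -2.4] 38.2 [439.  64. 232.]
10 [-2.8  6.  -2.7] 42.5 [441.  70. 235.]
11 [-3.4  6.4 -3. ] 46.7 [444.  76. 237.]
12 [-3.9  6.7 -3.2] 51.0 [447.  82. 240.]
13 [-4.5  7.  -3.5] 55.2 [451.  87. 242.]
14 [-5.   7.2 -3.7] 59.5 [455.  92. 245.]
15 [-5.6  7.4 -3.9] 63.7 [460.  96. 247.]
16 [-6.2  7.5 -4.2] 68.0 [464. 100. 250.]
17 [-6.8  7.6 -4.4] 72.2 [469. 103. 252.]
18 [-7.4  7.6 -4.6] 76.5 [474. 106. 254.]
19 [-8.   7.5 -4.8] 80.7 [480. 108. 256.]
20 [-8.6  7.4 -5.1] 85.0 [485. 110. 259.]
```

Request:
step_arm(plan="0 0.7 -0.3 4.2 15; -0.1 1.4 -0.6 8.5 15; -0.3 2.1 -0.8 12.7 15; -0.5 2.7 -1.1 17 15; -0.8 3.3 -1.4 21.2 15; -1.1 3.9 -1.7 25.5 15; -1.5 4.5 -1.9 29.7 15; -1.9 5 -2.2 34 15; -2.3 5.5 -2.4 38.2 15; -2.8 6 -2.7 42.5 15")

```text
time_s: 5.55
eef_pos: [440.1, 70.7, 233.7]
ee_rot: [-0.001, 0.131, 0.991, -0.0]
force: [0.2, -0.9, -4.1]
grip_width: 0.196
```

```bash
cat > arc.py <<'E'
from m import *
import math,sys
def arc(D,N,S=(526,51),L=95,z0=None,wait=0):
    s=readout.sense(); S=np.array(S); v=np.array(D)-S
    az1=math.atan2(v[1],v[0]); ti=math.atan2(207,np.hypot(*v))
    P=s['eef_pos']; p=P-np.array([*S,196.]); az0=math.atan2(-p[1],-p[0]); t0=math.asin(p[2]/np.linalg.norm(p))
    q=s['ee_rot'];M=R.from_quat([q[1],q[2],q[3],q[0]]).as_matrix(); ja=math.atan2(M[1,1],M[0,1])
    j1=az1+math.pi/2
    print('now az %.3f tilt %.3f L %.1f jaw-90 %.3f; target %.3f %.3f'%(az0,t0,np.linalg.norm(p),ja-math.pi/2,az1,ti),'F',np.round(s['force'],1),'T',np.round(s['wrist_torque'],2),s['grip_width'],np.round(s['joints'],2))
    for k in range(1,N+1):
        a=az0+(az1-az0)*k/N; t=t0+(ti-t0)*k/N
        X=np.array([S[0]-L*math.cos(t)*math.cos(a),S[1]-L*math.cos(t)*math.sin(a),196+L*math.sin(t)])
        print(k,np.round(M.T@(X-P)/10,2),round(np.degrees(ja-(ja+(j1-ja)*k/N)),1))
E
python3 -c "
from arc import *
arc((662.2,-146.5),10)"
```

```text
now az -0.225 tilt 0.404 L 95.9 jaw-90 -0.262; target -0.967 0.712 F [ 0.2 -0.9 -4.1] T [-0.36 -0.1  -0.01] 0.19589921103403987 [-0.1   0.12  1.68 -0.    1.35 -1.41]
1 [-0.2   0.65 -0.23] 4.0
2 [-0.37  1.27 -0.5 ] 8.1
3 [-0.6   1.87 -0.76] 12.1
4 [-0.87  2.43 -1.02] 16.2
5 [-1.19  2.97 -1.27] 20.2
6 [-1.56  3.46 -1.51] 24.2
7 [-1.96  3.91 -1.76] 28.3
8 [-2.39  4.32 -1.99] 32.3
9 [-2.85  4.67 -2.22] 36.4
10 [-3.33  4.98 -2.45] 40.4
```

Request:
step_arm(plan="-0.2 0.7 -0.2 4 15; -0.4 1.3 -0.5 8.1 15; -0.6 1.9 -0.8 12.1 15; -0.9 2.4 -1 16.2 15; -1.2 3 -1.3 20.2 15; -1.6 3.5 -1.5 24.2 15; -2 3.9 -1.8 28.3 15; -2.4 4.3 -2 32.3 15; -2.9 4.7 -2.2 36.4 15; -3.3 5 -2.5 40.4 15")

```text
time_s: 6.55
eef_pos: [485.5, 110.7, 259.2]
ee_rot: [0.0, 0.465, 0.885, 0.0]
force: [0.1, -0.2, 0.8]
grip_width: 0.15
```

```bash
python3 -c "
from arc import *
for n in('scene','side','wrist'): analyse(n,-.967,n+'2',stand=(526,51))
arc((662.2,-146.5),1)"
```

```text
scene foot [(array([528.26391832,  60.08176812]), 10, 12), (array([528.26397824,  60.08180515]), 10, 12)]
scene foot [(array([526.17586483,  47.28189811]), 13, 50), (array([539.9709067 ,  52.63720554]), 16, 50)]
scene dish (array([ 663.45259897, -143.31523619]), 52, 55)
scene handle n 170 az 0.611 tilt -0.897 rms 8.68 tip [455.4  93.4 252.2] stand off-line -75.3 pivot from tip120 [516.8 136.4 345.9] hit None
side foot [(array([527.04457044,  47.56231295]), 14, 27), (array([527.04453508,  47.5622296 ]), 14, 27)]
side foot [(array([535.3052028 ,  51.79285153]), 9, 21), (array([539.12409774,  50.20005676]), 8, 21)]
side dish (array([ 661.07740193, -149.47350137]), 48, 50)
side handle n 297 az 0.584 tilt -1.142 rms 11.07 tip [456.4  82.6 239. ] stand off-line -64.8 pivot from tip120 [498.  110.1 348.1] hit None
wrist foot [(array([526.33192508,  57.10780643]), 28, 31), (array([526.3319253 ,  57.10780737]), 28, 31)]
wrist foot [(array([523.80311002,  44.94913263]), 27, 65), (array([537.40063971,  51.00903938]), 28, 65)]
wrist handle n 11870 az -2.560 tilt 0.824 rms 14.04 tip [508.8 130.1 353.9] stand off-line 75.6 pivot from tip120 [440.7  85.3 265.8] hit [241.1732307  -45.81549186   8.        ]
now az -0.972 tilt 0.718 L 95.8 jaw-90 -0.962; target -0.967 0.712 F [-0.   0.3 -0.8] T [0.03 0.01 0.01] 0.14799492827536806 [-0.01  0.22  1.49 -0.    1.43 -0.62]
1 [-0.02 -0.03  0.1 ] 0.3
```

View pics/scene2.png

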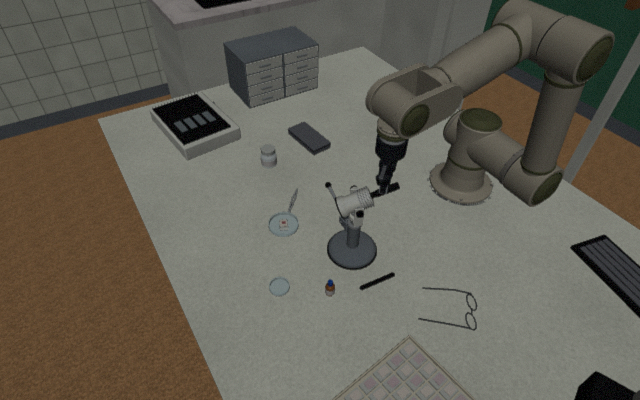

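The scene view shows the gripper at (388,175) on the handle, with the head turned toward the dish. The opening shrank to 15%, so the handle may be slipping in the pads. I'll release and back off to measure.

Request:
step_arm(plan="0 0 0 0 40; 0 0 0 0 80; 0 0 0 0 100; 0 0 -3 0 100; 0 0 -7 0 100; 0 0 -11 0 100; 0 0 -11 0 100")

```text
time_s: 7.4
eef_pos: [486.1, 110.6, 373.9]
ee_rot: [0.004, 0.463, 0.886, 0.002]
force: [0.2, -0.0, -0.5]
grip_width: 1.003
```

```bash
python3 -c "
from arc import *
for n in('scene','side','wrist'): analyse(n,-.967,n+'3',stand=(526,51))
arc((662.2,-146.5),1)"
```

```text
scene foot [(array([530.89110484,  56.57073134]), 12, 17), (array([529.11475572,  60.08770608]), 8, 17)]
scene foot [(array([519.34057972,  55.77029646]), 11, 15), (array([519.34058073,  55.77029347]), 11, 15)]
scene dish (array([ 663.21423685, -144.0506294 ]), 40, 42)
scene handle n 145 az -0.436 tilt 0.433 rms 1.81 tip [426.4 102.1 265.2] stand off-line -4.2 pivot from tip120 [525.1  56.1 214.8] hit [ 930.66674668 -132.86562541    8.        ]
side foot [(array([523.59708455,  46.69552851]), 16, 28), (array([523.5970516 ,  46.69514088]), 16, 28)]
side foot [(array([511.52061472,  54.4776101 ]), 4, 8), (array([530.01904139,  56.51286324]), 5, 8)]
side dish (array([ 660.34969995, -150.00292415]), 50, 53)
side handle n 63 az -0.430 tilt 0.375 rms 1.62 tip [433.3  97.4 258.3] stand off-line -3.6 pivot from tip120 [534.8  50.9 214.3] hit [1010.92125651 -167.2279804     8.        ]
wrist foot [(array([525.77946724,  56.75585205]), 10, 14), (array([525.7794509 ,  56.75585085]), 10, 14)]
wrist foot [(array([535.63795507,  46.87203891]), 31, 59), (array([535.63791662,  46.87201586]), 31, 59)]
wrist dish (array([ 662.70554999, -145.78619749]), 68, 72)
wrist handle n 958 az -0.440 tilt 0.428 rms 0.58 tip [427.1 101.3 264.8] stand off-line -3.3 pivot from tip120 [525.8  54.8 215. ] hit [ 936.22385282 -138.6037037     8.        ]
now az -0.967 tilt 1.173 L 186.7 jaw-90 -0.964; target -0.967 0.712 F [-0.8 -0.4  0.1] T [0.01 0.   0.01] 0.9993558641627799 [-0.01  0.19  1.24  0.    1.71 -0.62]
1 [-5.000e-02  1.000e-02  1.101e+01] 0.2
```

View pics/wrist3.png

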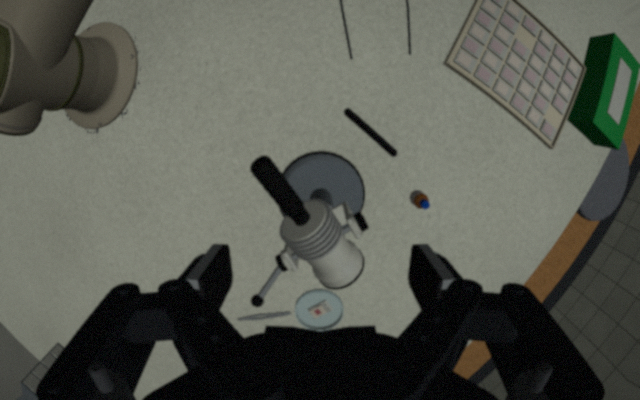

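The wrist view shows the handle at (280,190), not yet pointing in line with the dish at (319,309). It slipped out partway, at azimuth -0.44 and tilt 0.43. I'll re-grasp slightly deeper and firmer.

```bash
python3 -c "
from arc import *
plan([447.5,91,233],90-25.2)"
```

```text
plan [ 0.52 -4.18 13.52] twist -30.0 jaw az 34.8 joints [-0.01  0.19  1.24  0.    1.71 -0.62] F [-0.8 -0.4  0.1] t 7.55
```

Request:
step_arm(plan="0.5 -4.2 0 -8 100; 0.5 -4.2 0 -16 100; 0.5 -4.2 3 -24 100; 0.5 -4.2 6 -30 100; 0.5 -4.2 10 -30 100; 0.5 -4.2 13.5 -30 90; 0.5 -4.2 13.5 -30 60; 0.5 -4.2 13.5 -30 20; 0.5 -4.2 13.5 -30 10; 0.5 -4.2 13.5 -30 10", grip_force=60)

```text
time_s: 8.55
eef_pos: [448.4, 90.7, 235.4]
ee_rot: [0.001, 0.218, 0.976, 0.0]
force: [-2.5, 0.2, 3.1]
grip_width: 0.223
```

Request:
step_arm(plan="0 0 0 0 10; 0 0 0 0 10")

```text
time_s: 8.75
eef_pos: [448.0, 90.8, 234.8]
ee_rot: [0.001, 0.218, 0.976, 0.0]
force: [-1.9, 0.3, 4.1]
grip_width: 0.205
```

```bash
python3 -c "
from arc import *
s=readout.sense(); p=s['eef_pos']; S=np.array((525.5,54)); az=-.44
# pick z offset so that tilt now reads .428
off=215+95*math.sin(.428)-p[2]; print('hold offset',off,p)
src=open('arc.py').read().replace('196','%.1f'%(215-off)); exec(src)
arc((662.3,-145.8),10,S=S,L=np.linalg.norm(p-np.array([*S,215-off])))"
```

```text
hold offset 19.613478311289583 [448.01183404  90.8011886  234.81646534]Traceback (most recent call last):
  File "<string>", line 6, in <module>
    src=open('arc.py').read().replace('196','%.1f'%(215-off)); exec(src)
                                                               ~~~~^^^^^
  File "<string>", line 6
    P=s['eef_pos']; p=P-np.array([*S,195.4.]); az0=math.atan2(-p[1],-p[0]); t0=math.asin(p[2]/np.linalg.norm(p))
                                           ^
SyntaxError: invalid syntax
```

```bash
sed -i 's/196\.\?/ZP/g; s/^import math,sys/import math,sys\nZP=195.4/' arc.py; python3 -c "
from arc import *
I=info('wrist'); im,d=cams.capture('wrist'); save('w4.png',im)
arc((662.3,-145.8),10,S=(525.5,54),L=94.5)"
```

```text
now az -0.443 tilt 0.429 L 94.4 jaw-90 -0.440; target -0.970 0.707 F [-2.3  1.1  3.8] T [0.19 0.4  0.01] 0.2016239514535444 [-0.06  0.14  1.65  0.    1.35 -1.19]
1 [-0.12  0.45 -0.24] 3.0
2 [-0.27  0.88 -0.48] 6.1
3 [-0.46  1.3  -0.71] 9.1
4 [-0.67  1.69 -0.93] 12.2
5 [-0.9   2.07 -1.16] 15.2
6 [-1.16  2.43 -1.38] 18.2
7 [-1.44  2.76 -1.59] 21.3
8 [-1.74  3.07 -1.8 ] 24.3
9 [-2.06  3.35 -2.01] 27.3
10 [-2.39  3.61 -2.21] 30.4
```

View pics/w4.png

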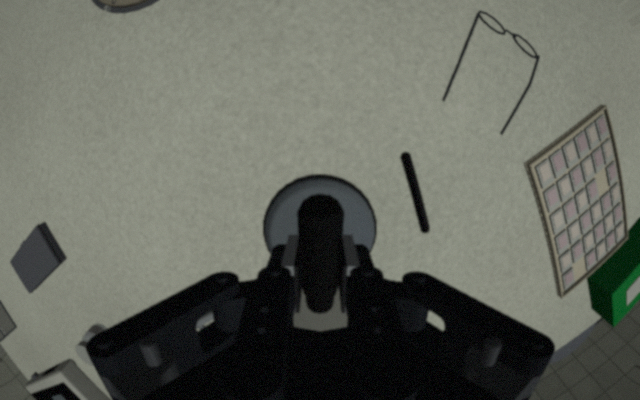

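The wrist view shows the handle at (320,250), centred between the pads. I'm continuing the swing.

Request:
step_arm(plan="-0.1 0.5 -0.2 3 10; -0.3 0.9 -0.5 6 10; -0.5 1.3 -0.7 9 10; -0.7 1.7 -0.9 12 10; -0.9 2.1 -1.2 15 10; -1.2 2.4 -1.4 18 10; -1.4 2.8 -1.6 21 10; -1.7 3.1 -1.8 24 10; -2.1 3.4 -2 27 10; -2.4 3.6 -2.2 30.4 10")

```text
time_s: 9.8
eef_pos: [484.0, 114.0, 255.3]
ee_rot: [-0.002, 0.467, 0.884, -0.0]
force: [-4.2, 4.8, -0.4]
grip_width: 0.197
```

```bash
python3 -c "
from arc import *
arc((662.3,-145.8),1,S=(525.5,54),L=94.5)
I=info('wrist'); im,d=cams.capture('wrist'); 
P=pts('wrist',d,np.ones_like(d,bool),I)
C=im[d>0].astype(int)
# handle tip ahead of fingers (camera side)
a=np.array([np.cos(-.97),np.sin(-.97)]); e=P[:,:2]-(525.5,54); s=e@a; l=e@np.array([-a[1],a[0]])
k=(s<-60)&(s>-140)&(abs(l)<25)&(P[:,2]>215)&(P[:,2]<330)&(C.sum(1)<150)
for lo in range(-110,-60,6):
  q=k&(s>=lo)&(s<lo+6); print(lo,q.sum(),np.round(np.median(P[q],0),1) if q.any() else '',np.round(np.median(l[q]),1) if q.any() else '')
"
```

```text
now az -0.966 tilt 0.687 L 94.4 jaw-90 -0.972; target -0.970 0.707 F [-4.2  4.8 -0.4] T [0.88 0.75 0.15] 0.1972616746544526 [-0.01  0.22  1.49  0.    1.43 -0.6 ]
1 [-0.11  0.04 -0.16] -0.1
-110 0  
-104 429 [469.4 137.1 286.2] 0.8
-98 777 [472.3 132.7 291.9] 0.8
-92 484 [475.4 128.  294.3] 0.3
-86 2415 [479.3 122.9 312.6] 0.8
-80 1198 [481.7 117.4 297.3] -0.2
-74 608 [485.6 113.  296.5] 0.3
-68 440 [489.1 107.9 286.9] 0.5
-62 63 [492.9 105.8 273.7] 2.3
```

Request:
step_arm(plan="-0.1 0 -0.3 0 10; -0.1 0 -0.3 0 10; -0.1 0 -0.3 0 10; -0.1 0 -0.3 0 40; -0.1 0 -0.3 0 80; -0.1 0 -0.3 0 100; -0.1 0 -4 0 100; -0.1 0 -8 0 100; -0.1 0 -11 0 100; -0.1 0 -11 0 100")

```text
time_s: 10.85
eef_pos: [486.2, 112.2, 370.1]
ee_rot: [0.003, 0.467, 0.884, 0.002]
force: [0.3, 0.1, 0.7]
grip_width: 0.997
```

```bash
python3 -c "
from arc import *
for n in('scene','side','wrist'): analyse(n,-.967,n+'5',stand=(525.5,54))
arc((662.2,-146.5),1)"
```

```text
scene foot [(array([532.03934869,  60.0437914 ]), 14, 15), (array([532.03934064,  60.04378753]), 14, 15)]
scene foot [(array([531.96853907,  47.53121367]), 7, 16), (array([522.35374043,  65.2045902 ]), 9, 16)]
scene dish (array([ 663.33379771, -144.83483374]), 53, 55)
scene handle n 144 az -0.954 tilt 0.665 rms 2.34 tip [470.6 134.2 293. ] stand off-line -1.6 pivot from tip120 [525.2  57.2 219. ] hit [ 680.85712169 -162.31141863    8.        ]
side foot [(array([524.5465552 ,  47.48236181]), 23, 32), (array([524.54655042,  47.48237375]), 23, 32)]
side foot [(array([539.2294628,  43.5281898]), 7, 8), (array([539.22952891,  43.52802925]), 7, 8)]
side dish (array([ 662.11200632, -148.34685808]), 56, 67)
side handle n 122 az -0.956 tilt 0.703 rms 2.15 tip [472.7 130.1 290.2] stand off-line -0.8 pivot from tip120 [525.5  55.4 212.6] hit [ 664.52094648 -141.65906405    8.        ]
wrist foot [(array([525.63871551,  57.14215906]), 18, 28), (array([525.63868309,  57.14212452]), 18, 28)]
wrist foot [(array([529.62610835,  37.69501727]), 12, 44), (array([534.12984417,  46.33422474]), 20, 44)]
wrist dish (array([ 662.59997408, -145.57919357]), 90, 93)
wrist handle n 1280 az -0.963 tilt 0.655 rms 2.7 tip [471.8 134.  292.7] stand off-line -1.6 pivot from tip120 [526.2  55.9 219.7] hit [ 683.65294304 -170.42219344    8.        ]
now az -0.983 tilt 1.162 L 185.0 jaw-90 -0.971; target -0.967 0.712 F [ 0.3 -0.3 -0.6] T [-0.01  0.01  0.  ] 0.9990242460650112 [-0.01  0.2   1.25 -0.    1.7  -0.61]
1 [-0.17 -0.1  10.77] -0.2
```

View pics/wrist5.png

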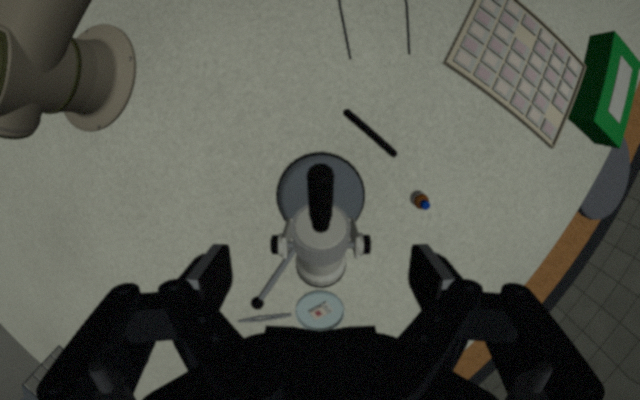

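The wrist view shows the head aligned: handle (320,200), head (320,260) and dish (319,309) are in one line. I'll refine the tilt with a constrained fit.

```bash
cat > fin.py <<'E'
from arc import *
def fin(az=-.967,S0=(525.5,54.3),D=(662.3,-146)):
    dat=[]
    for n in('wrist','scene','side'):
        I=info(n); im,d=cams.capture(n); P=pts(n,d,d>=0,I); C=im[d>0].astype(int)
        H=handle(P,C,S0,az); e=H-np.array([*S0,215]); a=np.array([np.cos(az)*.76,np.sin(az)*.76,-.65]); t=e@a
        H=H[(t<-66)&(t>-113)]; dat.append((n,H))
    def res(p,H):
        a=np.array([np.cos(p[0])*np.cos(p[1]),np.sin(p[0])*np.cos(p[1]),-np.sin(p[1])]); e=H-np.array([p[2],p[3],215]); e-=np.outer(e@a,a); return np.linalg.norm(e,axis=1)-11
    for n,H in dat+[('all',None)]:
        HH=[h for m,h in dat] if H is None else [H]
        f=lambda p:np.concatenate([res(p,h)/np.sqrt(len(h)) *3 for h in HH]+[(p[2:]-S0)/2])
        s=least_squares(f,[az,.69,*S0]); p=s.x; r=207/np.tan(p[1]); hit=p[2:]+r*np.array([np.cos(p[0]),np.sin(p[0])])
        print(n,[len(h) for h in HH],np.round(p,3),'rms',round(np.sqrt(np.mean(np.concatenate([res(p,h) for h in HH])**2)),2),'hit',np.round(hit,1),'err',np.round(hit-D,1))
E
python3 -c "
from fin import *
fin()"
```

```text
wrist [696] [ -0.98    0.689 525.709  54.353] rms 0.42 hit [ 665.7 -154.6] err [ 3.4 -8.6]
scene [102] [ -0.97    0.681 526.161  54.577] rms 1.66 hit [ 670.8 -156.3] err [  8.5 -10.3]
side [102] [ -0.962   0.676 525.809  54.187] rms 2.17 hit [ 673.4 -157.5] err [ 11.1 -11.5]
all [696, 102, 102] [ -0.968   0.683 526.25   54.282] rms 1.08 hit [ 670.7 -155.4] err [ 8.4 -9.4]
```

```bash
python3 -c "
from arc import *
plan([484.4,115,256],90-55.7)"
```

```text
plan [ 0.26  0.11 10.89] twist 0.1 jaw az 34.4 joints [-0.01  0.2   1.25 -0.    1.7  -0.61] F [ 0.3 -0.2 -0.7] t 11.15
```

Request:
step_arm(plan="0.3 0.1 4 0 100; 0.3 0.1 8 0 100; 0.3 0.1 10.9 0 80; 0.3 0.1 10.9 0 50; 0.3 0.1 10.9 0 20; 0.3 0.1 10.9 0 15; 0.3 0.1 10.9 0 15; 0.25 0.1 10.7 0 15; 0.2 0.1 10.5 0 15; 0.15 0.1 10.4 0 15", grip_force=50)

```text
time_s: 12.15
eef_pos: [485.8, 113.4, 261.5]
ee_rot: [0.0, 0.467, 0.884, -0.001]
force: [6.1, -3.6, -8.7]
grip_width: 0.213
```

Request:
step_arm(plan="0 0 0 0 15; 0 0 0 0 30; 0 0 0 0 60; 0 0 0 0 100; 0 0 -4 0 100; 0 0 -8 0 100; 0 0 -10.5 0 100; 0 0 -10.5 0 100")

```text
time_s: 12.95
eef_pos: [486.1, 114.2, 370.6]
ee_rot: [0.003, 0.466, 0.885, 0.002]
force: [-0.4, 0.2, -0.2]
grip_width: 1.002
```

```bash
python3 -c "
from fin import *
fin()"
```

```text
wrist [600] [ -0.992   0.72  525.695  54.32 ] rms 0.43 hit [ 654.8 -143.3] err [-7.5  2.7]
scene [99] [ -0.991   0.709 525.696  54.146] rms 1.53 hit [ 657.8 -147.6] err [-4.5 -1.6]
side [102] [ -0.969   0.713 526.034  55.323] rms 1.96 hit [ 661.6 -142. ] err [-0.7  4. ]
all [600, 99, 102] [ -0.978   0.718 526.045  55.002] rms 1.04 hit [ 658.5 -141.7] err [-3.8  4.3]
```

```bash
python3 -c "
from arc import *
plan([519.7,-77.4,200],-2.6)"
```

```text
plan [-17.77  -7.94  16.6 ] twist 37.0 jaw az 34.4 joints [-0.    0.2   1.25  0.    1.7  -0.6 ] F [ 0.2  0.  -1.1] t 13.1
```

Request:
step_arm(plan="-4 -2 0 8 50; -8 -3.5 0 16 10; -12 -5.5 0 24 0; -16 -7 0 32 0; -17.8 -7.9 0 37 0; -17.8 -7.9 0 37 0; -17.8 -7.9 5 37 0; -17.8 -7.9 10 37 0; -17.8 -7.9 14 37 0; -17.8 -7.9 16.5 37 0")

```text
time_s: 14.1
eef_pos: [519.0, -75.7, 198.3]
ee_rot: [-0.002, 0.722, 0.692, -0.001]
force: [0.1, -0.3, 0.7]
grip_width: 0.0
```

Request:
step_arm(plan="0 0 0 0 0; 0 0 0 0 0")

```text
time_s: 14.3
eef_pos: [520.8, -76.8, 202.7]
ee_rot: [0.0, 0.723, 0.691, 0.0]
force: [0.2, -0.5, 0.5]
grip_width: 0.004
```

```bash
python3 -c "
from fin import *
plan([519.7,-77.4,150],-2.6); print(readout.sense()['eef_pos'],readout.sense()['force'],readout.sense()['grip_width'])
for n in('scene','side','wrist'):
    I=info(n); im,d=cams.capture(n); save(n+'6.png',im)
    P=pts(n,d,d>=0,I)
    L=P[(abs(P[:,0]-520)<20)&(P[:,1]<-95)&(P[:,1]>-135)&(P[:,2]>120)&(P[:,2]<170)]
    print(n,len(L),np.round(np.median(L,0)) if len(L) else '',np.round(L.min(0)),np.round(L.max(0)))
"
```

```text
plan [-0.06 -0.11  5.27] twist 0.1 jaw az -2.5 joints [-0.37  0.32  1.5   0.    1.32 -0.33] F [ 0.2 -0.5  0.5] t 14.3
[520.83458327 -76.84864344 202.70625528] [ 0.2400473  -0.45747338  0.51179984] 0.003505715072479723
scene 23 [ 524. -100.  155.] [ 511. -108.  145.] [531. -95. 159.]
side 41 [ 518. -110.  152.] [ 510. -117.  141.] [527. -96. 160.]
wrist 65 [522. -96. 153.] [513. -98. 146.] [529. -95. 156.]
```

View pics/wrist6.png

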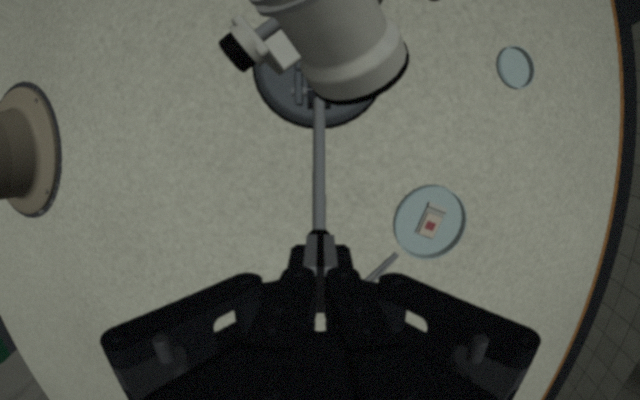

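The wrist view shows the closed fingertips at (320,245), centred over the steel rod that runs from (320,110) to (320,230). I'll press down in steps, watching the force.

Request:
step_arm(plan="0 0 3 0 0; 0 0 4 0 0; 0 0 4.6 0 0; 0 0 5 0 0; 0 0 5.4 0 0; 0 0 5.8 0 0; 0 0 6.2 0 0; 0 0 6.5 0 0; 0 0 6.5 0 0")

```text
time_s: 15.35
eef_pos: [520.6, -77.4, 136.6]
ee_rot: [-0.0, 0.723, 0.691, -0.0]
force: [0.5, 0.5, -1.1]
grip_width: -0.003
```

Request:
step_arm(plan="0 0 0.3 0 0; 0 0 0.6 0 0; 0 0 0.9 0 0; 0 0 1.2 0 0; 0 0 1.2 0 0")

```text
time_s: 15.85
eef_pos: [520.5, -77.4, 124.5]
ee_rot: [-0.0, 0.723, 0.691, -0.0]
force: [0.1, 0.3, 0.3]
grip_width: 0.002
```

```bash
python3 -c "
from fin import *
s=readout.sense();print(s['eef_pos'],s['force'],s['wrist_torque'])
n='side'
I=info(n); im,d=cams.capture(n); c=cv2.resize(im[150:250,240:370],None,fx=5,fy=5,interpolation=2); save('side7.png',np.clip(c*1.5,0,255).astype(np.uint8))
P=pts(n,d,d>=0,I)
L=P[(abs(P[:,0]-520)<20)&(P[:,1]<-98)&(P[:,1]>-135)&(P[:,2]>60)&(P[:,2]<170)]
print(len(L),np.round(np.median(L,0)),np.round(L.min(0)),np.round(L.max(0)))
"
```

```text
[520.49768613 -77.37458487 124.4968092 ] [0.0915892  0.26226799 0.28957541] [-0.02606402 -0.08268897  0.00401842]
41 [ 517. -110.  153.] [ 510. -118.  142.] [ 527. -102.  158.]
```

View pics/side7.png

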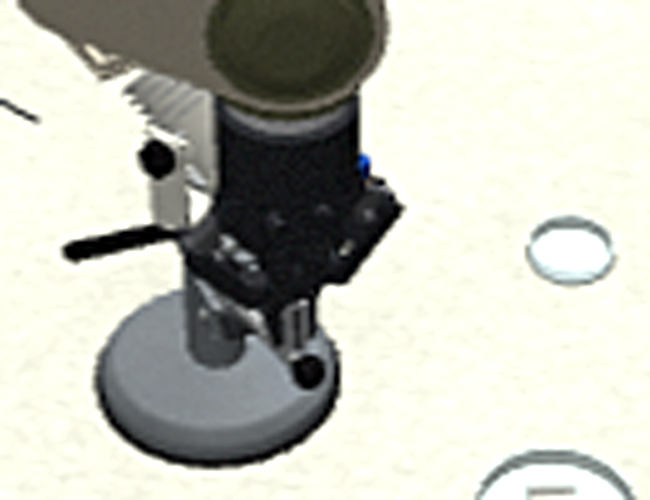

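The crop shows the fingertips at (295,330) beside or above the ball at (305,370), and the lever hasn't moved. There's no contact force either, so I'll find the fingers relative to the rod from depth.

```bash
python3 -c "
from fin import *
for n in('side','scene','wrist'):
    I=info(n); im,d=cams.capture(n); P=pts(n,d,d>=0,I); C=im[d>0].astype(int)
    k=(abs(P[:,0]-520)<45)&(P[:,1]<-20)&(P[:,1]>-125)&(P[:,2]>75)&(P[:,2]<165)
    Q=P[k]; c=C[k]
    print(n,len(Q))
    o=np.argsort(Q[:,1]); 
    for i in o[::max(1,len(o)//45)]: print(np.round(Q[i]).astype(int),c[i],end='; ')
    print()
    print('tip px',np.round(proj(n,[[520.5,-77.4,124.5],[520,-77,143],[518,-107,152]],I)))
"
```

```text
side 102
[ 521 -116  152] [0 0 0]; [ 519 -115  145] [16 16 15]; [ 513 -114  147] [27 29 31]; [ 522 -114  154] [7 6 7]; [ 517 -113  144] [6 5 5]; [ 517 -112  155] [13 14 14]; [ 514 -112  152] [5 4 2]; [ 517 -112  147] [2 0 2]; [ 512 -111  148] [25 26 28]; [ 521 -110  155] [14 11 14]; [ 515 -110  154] [3 3 3]; [ 521 -109  151] [9 9 6]; [ 512 -109  158] [0 0 0]; [ 513 -109  142] [75 80 83]; [ 519 -107  157] [12 12 13]; [ 516 -107  158] [9 9 8]; [ 514 -106  151] [2 1 3]; [ 511 -105  151] [41 43 46]; [ 512 -104  153] [33 34 36]; [ 516 -102  154] [9 8 8]; [518 -96 152] [91 92 91]; [524 -91 160] [53 54 55]; [515 -90 156] [62 61 62]; [518 -90 162] [57 57 58]; [521 -89 152] [26 24 25]; [522 -88 155] [27 27 28]; [513 -88 162] [27 27 29]; [525 -88 161] [54 54 55]; [522 -88 162] [26 26 26]; [516 -87 160] [57 59 59]; [528 -87 162] [49 49 50]; [532 -87 157] [ 7  8 11]; [516 -86 147] [64 65 65]; [529 -86 154] [45 45 46]; [526 -86 151] [47 49 47]; [529 -86 165] [47 48 49]; [514 -85 154] [24 25 25]; [509 -84 160] [26 27 27]; [530 -83 154] [47 49 49]; [509 -82 162] [5 7 9]; [516 -79 137] [58 60 60]; [
[... 2659 characters left out ...]
] [69 75 71]; [524 -56 133] [ 92  97 100]; [526 -55 132] [85 90 86]; [520 -53 130] [76 78 78]; [518 -52 129] [77 81 76]; [527 -50 129] [ 95 100  92]; [526 -49 130] [88 92 93]; [523 -47 131] [90 95 96]; [519 -46 127] [61 63 64]; [527 -44 128] [84 88 85]; [528 -43 125] [ 98 102  96]; [526 -41 126] [92 95 96]; [526 -40 126] [89 92 92]; [526 -38 126] [90 94 93]; [519 -37 122] [79 82 76]; [519 -35 122] [64 66 65]; [528 -34 120] [101 104  96]; [528 -32 120] [102 107  99]; [524 -30 122] [90 96 95]; [519 -29 118] [78 80 76]; [524 -27 120] [90 93 94]; [526 -26 121] [94 98 97]; [526 -24 119] [89 96 95]; [527 -22 119] [92 95 97]; [526 -21 118] [90 95 97]; 
tip px [[318. 235.]
 [316. 247.]
 [315. 305.]]
```

Request:
step_arm(plan="0 0 0.3 0 0; 0 0 0.5 0 0; 0 0 0.5 0 0")

```text
time_s: 16.35
eef_pos: [521.0, -77.7, 120.2]
ee_rot: [0.001, 0.723, 0.691, 0.0]
force: [0.3, -0.4, 3.5]
grip_width: -0.003
```

Request:
step_arm(plan="0 0 0.3 0 0; 0 0 0.5 0 0; 0 0 0.5 0 0")

```text
time_s: 16.65
eef_pos: [520.9, -77.7, 115.1]
ee_rot: [0.0, 0.723, 0.691, 0.0]
force: [1.1, -1.1, 2.6]
grip_width: -0.002
```

Request:
step_arm(plan="0 0 0.3 0 0; 0 0 0.5 0 0; 0 0 0.5 0 0")

```text
time_s: 16.95
eef_pos: [520.8, -77.6, 110.0]
ee_rot: [0.0, 0.723, 0.691, 0.0]
force: [1.6, -1.1, 3.4]
grip_width: -0.0
```

```bash
python3 -c "
from fin import *
s=readout.sense();print(s['eef_pos'],s['force'],s['wrist_torque'],ctrl.hold_point_z, s['joints'])
for n in('side','scene'):
    I=info(n); im,d=cams.capture(n); P=pts(n,d,d>=0,I)
    L=P[(abs(P[:,0]-520)<20)&(P[:,1]<-98)&(P[:,1]>-135)&(P[:,2]>60)&(P[:,2]<170)]
    print(n,len(L),np.round(np.median(L,0)))
    k=(abs(P[:,0]-520)<30)&(abs(P[:,0]-520)>7)&(P[:,1]<-55)&(P[:,1]>-95)&(P[:,2]>75)&(P[:,2]<165)
    Q=P[k]; print(np.round(Q[np.argsort(Q[:,2])][:14]).astype(int).tolist())
"
```

```text
[520.83104342 -77.55394983 109.99925457] [ 1.62876271 -1.12531005  3.44351193] [-0.1729472  -0.10334321 -0.01573239] 18.700000000000003 [-3.70511680e-01  4.14856098e-01  1.62676400e+00 -9.39618926e-06
  1.09957942e+00 -3.24678130e-01]
side 43 [ 517. -113.  138.]
[[527, -89, 138], [511, -85, 141], [508, -85, 142], [512, -83, 143], [508, -78, 144], [530, -89, 144], [528, -88, 144], [508, -85, 146], [508, -77, 146], [507, -72, 146], [512, -84, 147], [531, -89, 147], [534, -81, 148], [509, -75, 148]]
scene 5 [ 528. -104.  135.]
[[528, -58, 123], [529, -69, 136], [528, -71, 138], [511, -68, 141], [532, -70, 141], [533, -79, 143], [511, -69, 144], [532, -81, 145], [529, -69, 145], [534, -72, 145], [535, -83, 145], [533, -69, 147], [528, -65, 147], [535, -83, 149]]
```

Request:
step_arm(plan="0 0 0.3 0 0; 0 0 0.5 0 0; 0 0 0.5 0 0")

```text
time_s: 17.35
eef_pos: [520.8, -77.5, 104.9]
ee_rot: [0.0, 0.723, 0.691, -0.0]
force: [1.4, -0.9, 3.2]
grip_width: -0.003
```

Request:
step_arm(plan="0 0 0.3 0 0; 0 0 0.5 0 0; 0 0 0.5 0 0")

```text
time_s: 17.65
eef_pos: [520.8, -77.6, 99.9]
ee_rot: [0.0, 0.723, 0.691, -0.0]
force: [-0.1, -2.2, 3.4]
grip_width: 0.003
```

Request:
step_arm(plan="0 0 0.3 0 0; 0 0 0.3 0 0")

```text
time_s: 17.85
eef_pos: [520.7, -77.5, 96.9]
ee_rot: [0.0, 0.723, 0.691, -0.0]
force: [0.9, -1.9, 3.1]
grip_width: -0.0
```

Request:
step_arm(plan="0 0 0.3 0 0; 0 0 0.3 0 0")

```text
time_s: 18.05
eef_pos: [520.7, -77.5, 93.9]
ee_rot: [-0.0, 0.723, 0.691, 0.0]
force: [1.1, -1.9, 3.3]
grip_width: 0.0
```

```bash
cat > lev.py <<'E'
from fin import *
s=readout.sense();print(s['eef_pos'].round(1),s['force'].round(1),s['wrist_torque'].round(2),s['time_s'])
for n in('side','scene','wrist'):
    I=info(n); im,d=cams.capture(n); P=pts(n,d,d>=0,I)
    C=im[d>0].astype(int).sum(1)
    L=P[(abs(P[:,0]-520)<20)&(P[:,1]<-98)&(P[:,1]>-140)&(P[:,2]>50)&(P[:,2]<170)]
    k=(abs(P[:,0]-520)<30)&(abs(P[:,0]-520)>7)&(P[:,1]<-55)&(P[:,1]>-95)&(P[:,2]>65)&(P[:,2]<165)
    Q=P[k]; 
    Rr=P[(abs(P[:,0]-521)<9)&(P[:,1]<-15)&(P[:,1]>-62)&(P[:,2]>75)&(P[:,2]<135)]
    sl=np.polyfit(Rr[:,1],Rr[:,2],1) if len(Rr)>8 else None
    print(n,'ball',len(L),np.round(np.median(L,0)) if len(L) else '','fing low',np.round(np.percentile(Q[:,2],[0,5,10])) if len(Q) else '','rod',len(Rr),sl, 'phi',-np.arctan(sl[0]) if sl is not None else '')
E
python3 lev.py
```

```text
[520.7 -77.5  93.9] [ 1.1 -1.9  3.3] [-0.27 -0.07 -0.04] 18.05
side ball 46 [ 517. -119.  118.] fing low [123. 128. 130.] rod 3 None phi 
scene ball 7 [ 527. -109.  113.] fing low [110. 119. 124.] rod 7 None phi 
wrist ball 108 [ 520. -113.  124.] fing low [109. 125. 129.] rod 1879 [ -0.12346856 105.24374819] phi 0.1228468353005026
```

Request:
step_arm(plan="0 0 0.3 0 0; 0 0 0.3 0 0")

```text
time_s: 18.4
eef_pos: [520.7, -77.5, 90.8]
ee_rot: [-0.0, 0.723, 0.691, -0.0]
force: [0.0, -1.2, 3.5]
grip_width: 0.001
```

Request:
step_arm(plan="0 0 0.3 0 0; 0 0 0.3 0 0")

```text
time_s: 18.6
eef_pos: [520.7, -77.6, 87.9]
ee_rot: [0.0, 0.723, 0.691, -0.0]
force: [0.9, -1.6, 1.9]
grip_width: 0.001
```

Request:
step_arm(plan="0 0 0.3 0 0; 0 0 0.3 0 0")

```text
time_s: 18.8
eef_pos: [520.7, -77.7, 85.0]
ee_rot: [0.0, 0.723, 0.691, -0.0]
force: [0.1, -1.2, 2.6]
grip_width: -0.001
```

Request:
step_arm(plan="0 0 0.3 0 0; 0 0 0.3 0 0")

```text
time_s: 19.0
eef_pos: [520.7, -77.8, 82.0]
ee_rot: [0.0, 0.723, 0.691, -0.0]
force: [0.5, -3.3, 3.5]
grip_width: -0.001
```

Request:
step_arm(plan="0 0 0.3 0 0; 0 0 0.3 0 0")

```text
time_s: 19.2
eef_pos: [520.8, -77.8, 79.1]
ee_rot: [0.0, 0.723, 0.691, -0.0]
force: [-0.7, -3.6, 4.9]
grip_width: -0.004
```

Request:
step_arm(plan="0 0 0.3 0 0; 0 0 0.3 0 0")

```text
time_s: 19.4
eef_pos: [520.8, -77.8, 76.2]
ee_rot: [0.0, 0.723, 0.691, -0.0]
force: [-1.0, -4.0, 5.5]
grip_width: 0.002
```

```bash
python3 lev.py; python3 -c "
from fin import *
fin()" | grep -v side
```

```text
[520.8 -77.8  76.2] [-1.  -4.   5.5] [-0.69  0.11 -0.04] 19.4
side ball 47 [ 518. -118.   95.] fing low [100. 112. 119.] rod 3 None phi 
scene ball 12 [ 527. -107.   93.] fing low [ 98. 111. 117.] rod 11 [-0.13373716 91.00128628] phi 0.13294828266986528
wrist ball 53 [ 520. -117.  100.] fing low [ 94. 115. 124.] rod 2004 [7.05331787e-02 1.02973375e+02] phi -0.0704165607641551
wrist [0] [ -0.967   0.69  525.5    54.3  ] rms nan hit [ 667.9 -152.2] err [ 5.6 -6.2]
scene [96] [ -0.984   0.712 525.677  54.54 ] rms 1.55 hit [ 658.4 -145.3] err [-3.9  0.7]
all [0, 96, 0] [ -0.984   0.712 525.677  54.54 ] rms 1.55 hit [ 658.4 -145.3] err [-3.9  0.7]
  return _methods._mean(a, axis=axis, dtype=dtype,
  ret = ret.dtype.type(ret / rcount)
```

Request:
step_arm(plan="0 0 0.3 0 0; 0 0 0.3 0 0")

```text
time_s: 19.9
eef_pos: [520.8, -77.8, 73.4]
ee_rot: [0.0, 0.723, 0.691, -0.0]
force: [-1.9, -3.0, 7.3]
grip_width: 0.002
```

Request:
step_arm(plan="0 0 0.3 0 0; 0 0 0.3 0 0")

```text
time_s: 20.1
eef_pos: [520.8, -77.7, 70.3]
ee_rot: [0.0, 0.723, 0.691, 0.0]
force: [-1.6, -3.4, 6.5]
grip_width: 0.002
```

Request:
step_arm(plan="0 0 0.2 0 0; 0 0 0.2 0 0")

```text
time_s: 20.3
eef_pos: [520.9, -77.6, 68.5]
ee_rot: [0.0, 0.723, 0.691, 0.0]
force: [-0.9, -2.1, 9.4]
grip_width: -0.002
```

```bash
python3 lev.py
```

```text
[520.9 -77.6  68.5] [-0.9 -2.1  9.4] [-0.44  0.24  0.02] 20.3
side ball 48 [ 518. -116.   84.] fing low [ 96. 104. 109.] rod 8 None phi 
scene ball 14 [ 526. -106.   80.] fing low [ 86. 103. 107.] rod 20 [-3.01979995e-02  9.19428152e+01] phi 0.030188825138933846
wrist ball 0  fing low [ 87. 110. 120.] rod 2075 [  0.16548554 102.06813683] phi -0.1639992580266734
```

Request:
step_arm(plan="0 0 0.15 0 0; 0 0 0.15 0 0")

```text
time_s: 20.65
eef_pos: [520.9, -77.6, 67.3]
ee_rot: [0.0, 0.723, 0.691, 0.0]
force: [-2.1, -2.8, 10.0]
grip_width: -0.0
```

Request:
step_arm(plan="0 0 0.1 0 0; 0 0 0.1 0 0")

```text
time_s: 20.85
eef_pos: [521.0, -77.5, 66.5]
ee_rot: [0.0, 0.723, 0.691, 0.0]
force: [-3.7, -1.9, 13.1]
grip_width: 0.003
```

Request:
step_arm(plan="0 0 0 0 0")

```text
time_s: 20.95
eef_pos: [521.0, -77.5, 66.5]
ee_rot: [0.0, 0.723, 0.691, 0.0]
force: [-2.6, -2.5, 12.0]
grip_width: 0.002
```

Request:
step_arm(plan="0 0 0 0 0")

```text
time_s: 21.05
eef_pos: [521.0, -77.5, 66.5]
ee_rot: [0.0, 0.723, 0.691, 0.0]
force: [-3.0, -1.8, 13.5]
grip_width: -0.001
```

Request:
step_arm(plan="0 0 0.05 0 0; 0 0 0.05 0 0")

```text
time_s: 21.25
eef_pos: [521.0, -77.5, 66.2]
ee_rot: [0.001, 0.723, 0.691, 0.0]
force: [-3.9, -1.3, 14.7]
grip_width: 0.001
```

```bash
python3 lev.py
```

```text
[521.  -77.5  66.2] [-3.9 -1.3 14.7] [-0.16  0.57  0.04] 21.25
side ball 50 [ 518. -116.   80.] fing low [ 89. 106. 112.] rod 9 [  0.31015497 102.43396329] phi -0.3007470505511603
scene ball 14 [ 526. -105.   80.] fing low [ 88.  98. 105.] rod 20 [9.23213189e-03 9.30872483e+01] phi -0.009231869611500897
wrist ball 0  fing low [ 87. 109. 123.] rod 2118 [  0.18729797 101.70471115] phi -0.1851527786633973
```

Request:
step_arm(plan="0 0 -0.3 0 0; 0 0 -1 0 0; 0 0 -3 0 0; 0 0 -7 0 0; 0 0 -12 0 0; 0 0 -17 0 0; 0 0 -22 0 0; 0 0 -27 0 0; 0 0 -30 0 0; 0 0 -30 0 0")

```text
time_s: 22.4
eef_pos: [521.3, -77.3, 369.0]
ee_rot: [0.003, 0.723, 0.691, 0.002]
force: [0.6, -1.2, -0.2]
grip_width: 0.0
```

```bash
python3 -W ignore -c "
from fin import *
fin()
plan([486,113,370],34.8)
r=None
I=info('wrist'); im,d=cams.capture('wrist'); P=pts('wrist',d,d>=0,I)
b=P[(np.hypot(P[:,0]-661,P[:,1]+146)<65)&(P[:,2]>9)&(P[:,2]<24)]; print('dish',cf(b,[661,-146],50))
Rr=P[(abs(P[:,0]-521)<9)&(P[:,1]<-15)&(P[:,1]>-90)&(P[:,2]>65)&(P[:,2]<155)]; sl=np.polyfit(Rr[:,1],Rr[:,2],1); print('lever phi',-np.arctan(sl[0]),len(Rr))
"
```

```text
wrist [57] [ -0.999   0.724 525.535  54.394] rms 0.57 hit [ 652.3 -142.5] err [-10.    3.5]
scene [96] [ -0.993   0.719 525.626  54.485] rms 1.32 hit [ 654.8 -143.7] err [-7.5  2.3]
side [100] [ -0.97    0.715 525.517  54.128] rms 2.32 hit [ 660.3 -142.4] err [-2.   3.6]
all [57, 96, 100] [ -0.971   0.723 526.2    55.25 ] rms 1.79 hit [ 658.5 -138.4] err [-3.8  7.6]
plan [18.84 -4.3  -0.61] twist -37.4 jaw az -2.6 joints [-0.37  0.26  1.17  0.    1.71 -0.32] F [-0.1  0.2 -0.8] t 22.55
dish (array([ 662.76788559, -146.05004847]), 97, 97)
lever phi -0.15747510875939255 331
```

Request:
step_arm(plan="4 -1 -1 -8 0; 8 -2 -1 -16 0; 13 -3 -1 -24 0; 17 -4 -1 -32 0; 18.8 -4.3 -1 -37.4 0; 18.8 -4.3 -1 -37.4 0; 18.8 -4.3 -1 -37.4 0")

```text
time_s: 23.3
eef_pos: [486.2, 112.1, 374.0]
ee_rot: [-0.001, 0.464, 0.886, -0.001]
force: [0.1, -0.5, -0.2]
grip_width: -0.001
```

```bash
python3 -W ignore -c "
from fin import *
fin()
for n in('wrist',): analyse(n,-.985,'wrist9',stand=(525.7,54.3))
plan([486,113,370],34.8)
"
```

```text
wrist [594] [ -0.994   0.72  525.675  54.249] rms 0.44 hit [ 654.5 -143.7] err [-7.8  2.3]
scene [99] [ -0.984   0.719 526.008  54.383] rms 1.45 hit [ 656.9 -142.5] err [-5.4  3.5]
side [100] [ -0.969   0.706 525.458  54.295] rms 2.38 hit [ 662.9 -145.7] err [0.6 0.3]
all [594, 99, 100] [ -0.985   0.716 525.865  54.126] rms 1.16 hit [ 657.5 -144.3] err [-4.8  1.7]
wrist foot [(array([525.19296905,  54.52308265]), 19, 32), (array([525.19290116,  54.52283564]), 19, 32)]
wrist foot [(array([520.91279062,  45.99641107]), 15, 45), (array([536.66584913,  58.69175128]), 19, 45)]
wrist handle n 1150 az -0.981 tilt 0.681 rms 2.81 tip [474.2 132.7 295.6] stand off-line -0.9 pivot from tip120 [526.1  55.2 220.1] hit [ 671.87815907 -162.40647597    8.        ]
plan [0.17 0.05 0.46] twist -0.2 jaw az 34.6 joints [-0.01  0.2   1.22 -0.    1.72 -0.61] F [ 0.2 -0.2 -0.6] t 23.5
```

View pics/wrist9.png

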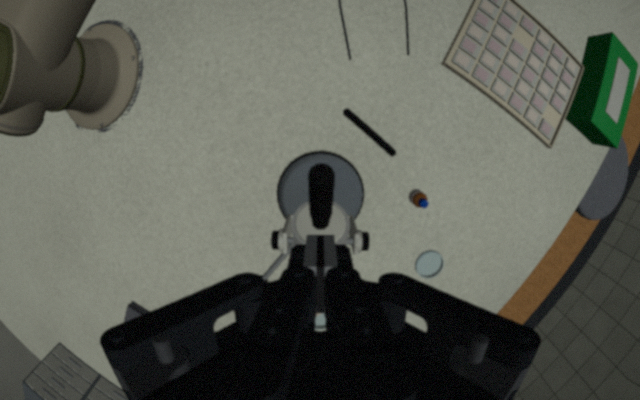

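The last view shows the handle and head still in line at (320,195) and (320,240), with the gripper clear. The estimated aim error is about 5 mm, which is within what I can measure, and the lever has stayed down. I'm handing in.

```bash
python3 -c "
from rig import workorder
print(workorder.finish_job())"
```

```text
the job is handed in; nothing more can be done
None
```

The lamp is aimed at the larger dish and the clamp lever is pressed down. I handed the job in at about 23.5 s of the 48 s allowed, with the gripper raised clear.

- **Aiming:** I swung and tilted the lamp by its handle. My first grasp slipped, so I re-grasped twice, the second time to raise the tilt slightly.
- **Aim check:** After clamping, the fit over all three cameras put the middle of the beam about 5 mm from the dish centre. The separate estimates ranged from under 1 mm (side) to 8 mm (wrist). I left this as it was, because it is about as fine as I could measure.
- **Clamp:** I pressed the lever to about 14.7 N in the last reading, with readings of 12 to 14.7 N in the final steps. I worked out the contact point at roughly 85 mm from the hub, so that is about 13–14 N at 90 mm, inside the hand-tight range.
- **Lever after release:** It stayed about 0.16 rad below level, a lever angle of about 0.86 rad, and it barely sprang back.
- **Other items:** The dish measured in the same place as before, within about 1 mm. I touched nothing else on the bench; I only compared the rest by eye in the pictures.

**Disagreement:** With the gripper shut, the fingertips met the lever about 24 mm higher than the reported tool position implied. I relied on force and the depth images for the press instead. I did not test the clamp's hold by pushing on the lamp.

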